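# Turn the red leaf of the fastener reference board

### The arm

A 6-joint arm with a two-finger parallel gripper is mounted at the origin on the work surface. World frame = base frame: x ahead of the robot, y to its left, z up, the work surface at z = 0. Lengths are in m, angles in rad, forces in N, time in s.
With the tool pointing down it reaches from about 0.325 to 0.9 m from the base axis. Payload 6.1 kg.
Tool frame: the origin (TCP) lies midway between the tips of the shut fingers; the grasp point (between the pads) lies 19 mm behind it; z points along the fingers, y is the direction in which the jaws open and shut (so a half turn about z gives the same grasp; the last joint's range is limited). The gripper opens to 87 mm and grips with 3 to 60 N. Pads are 19 mm wide; open, the fingers measure 117 mm over their backs; the gripper's body (75 mm by 190 mm) begins 51 mm behind the grasp point.
Start: joints at [-0.126, 0.22, 1.526, -0, 1.395, -0.126], TCP at [0.625, -0, 0.223] pointing down, gripper open.
Joint ranges: [-2.98, 2.98], [-0.91, 2.08], [0.09, 2.57], [-1.24, 4.39], [0.2, 2.65], [-2.68, 2.68]. Speed limits (rad/s): [2.57, 2.57, 3.01, 3.14, 3.14, 3.14].

### API

Orientations are given as a unit quaternion [w, x, y, z].
In Python, from bench import read_state, optics, r, finder gives the robot as it stands.
- The arm moves only by the tool servo_tool, never from a script. Its argument "commands" is a list of rows, each an object with "rotation": the turn, a rotation vector about the tool's x, y, z in degrees, a list of three; "delta_pos": the shift along the tool's x, y, z in cm, a list of three; "claw": the opening, from -1 (shut) to 1 (fully open). A call has exactly 5 rows; each row shifts and turns the commanded pose from where the row before left it, along the tool's axes as they then stand; what a row does not reach is not made up. A row lasts 1/12 s, in which the tool goes at most 41.7 mm and 7.16 degrees, less where a joint would pass 70% of its speed; a pose out of reach is approached as far as the arm can. A call with a gripper value outside its range is refused whole. The fingers move at their own pace and stop on an object; the grip force is fixed at half the most. Time passes only in rows, so rows that do not move let the fingers close, or fill a call up. It gives the time, the measured TCP pose, the force and the opening at its end, in the units of the state.
- read_state(): the state, without advancing time (a new reading comes with each control period).
- optics.camera(name): name is "scene" or "side" or "wrist"; returns (picture, depth): 480x640x3 uint8, blue, green, red; 480x640 float32, m along the optical axis (not along the pixel's ray), 0 where there is no reading.
- optics.camera_params(name): a dict with "mtx" (3x3 intrinsics, pixels), "D" ([k1, k2, p1, p2, k3] as OpenCV has them; the pictures are not rectified), "world_to_cam" (4x4, takes a point from world to camera coordinates). Camera axes: x right, y down, z forward; pixel columns grow to the right and rows downward; lengths in m; the calibration is good to about 2 mm. A picture is of the moment at which its call begins: read the wrist's pose just before it. camera_params takes no time and is no camera call; for the wrist camera it gives the pose at the moment of the call.
- r.job_done(): hands the job in, once; it reports no verdict.
Trained networks look in the newest picture that a camera, given by its name, has taken for a name from the list of things; names that differ only in an ending like _2 or _b are one class to them, and where a whole thing is asked for, a point or a joint stands for the part that bears it (a point fixed in the world has none). Each returns a list of dicts, best first, with "p" (0 to 1); they miss things now and then, are a little off and sometimes report something else, mostly with a low value. They report only what shows in the picture. A call takes as long as a camera call.
- finder.masks_of(thing, camera): "region" (480x640 bool, what is visible of it) and "location" ([column, row] in pixels, amid what is visible of it).
The state is a dict: "t": time; "q": joint angles; "dq": joint speeds; "tau": joint torques, N m; "position": TCP position; "tcp_rot": TCP orientation; "ft_force": force on the tool from outside, world axes, zero at the start; "torque": the same for the moment, N m; "grip_width": opening from 0.0 (shut) to 1.0 (fully open).
Only numpy, scipy, OpenCV 4.12 (cv2) and the standard library are available. Lean on these libraries where they do the work, as an engineer would, in place of code of your own. Each camera call takes 0.05 s, during which the arm holds its last target. There are 200 camera calls.

### The job

On the bench stands a bolt reference board with two hinged leaves, one red and one blue. With the fingertips, gently push the red leaf up and over its spine until it lies flat on the bed at the other side, so that the page under it is open. Do not pinch it, leave the blue leaf, the bolt, the can and the carton as they are, and finish clear of everything.

Things in the scene. Friction and masses are not known exactly. Their poses are not given: they have to be found in the camera images.
- red_leaf (a joint): Angle (rad) of the red leaf. 0: resting on its sloping wing, 0.61 rad above level, free edge up. Grows as it is turned over: 0.96 upright, 2.53 (stop) level and flat on the bed at the other side. Starts at 0 to 0.4. The hinge is stiff: the leaf stays wherever it is left, never falls; 1 to 2 N at its free edge moves it.
- red_edge (a point): Middle of the red leaf's free edge; moves with the leaf on a circle of radius 108 mm about the spine. Axes: x along the spine, -y from spine to free edge, z square to the leaf (upward at the start). It lies in the plane between red panel and white page. At the start the outer 31 mm of the leaf overhangs its wing and is open underneath, so fingertips fit below the edge.
- red_back (a point): Centre of the bare face of the red leaf's rigid red panel, underneath at the start, on top at the end: the face to push on. Panel: 100 mm along the spine, 8 to 108 mm out from it, 3 mm thick; leaf about 80 g. This point is 58 mm out from the spine, 3 mm under the hinge's plane. Axes as red_edge.
- red_front (a point): Centre of the outer face of the white page fixed on the red leaf's other face, uppermost at the start: page 74 x 72 x 3 mm, set in 13 mm from the leaf's sides and 18 mm from its free edge. 54 mm out from the spine. Axes as red_edge.
- red_spine (a point): Middle of the red leaf's hinge axis, 37 mm above the bench. Fixed axes: z up, x along the spine, -y level to the start side, +y to the landing side. Landing bed: felt-faced wooden block 108 mm along the spine, 8 to 118 mm out on +y, top 5 mm below the hinge axis. The sloping wing on -y reaches 77 mm out along the slope, the stand's foot 68 mm.
- blue_edge (a point): Middle of the blue leaf's free edge. The blue leaf is like the red one but blue, on its own spine in line with the red spine, centre 116 mm from it along the spine, on either side (16 mm gap between leaves). It leans at 0.61 to 0.76 rad above level, on the side where the red leaf starts. To be left alone.
- board: Fixed dark wooden board under both stands, 250 (x, along the spines) x 270 (y) x 6 mm; origin at the centre of its underside on the bench, z up. The spines run along its middle. The leaves start on its -y side, the landing beds are on its +y side. Its place and yaw vary.
- bolt: Loose steel hex bolt standing on its head, 82 mm tall, head 32 mm across, shank 18 mm; origin at the centre of its underside. Bystander beyond the landing side.
- can: Loose small green and metal can, 60 mm across, 85 mm tall; origin at the centre of its underside. Bystander beyond the landing side.
- carton: Loose brown carton, 50 x 75 x 45 mm tall; origin at the centre of its underside. Bystander beyond the landing side.

How it is judged:
At the end, for the whole second after the job is handed in: The red leaf lies flat on the bed at the other side (joint above 2.45 of 2.53 rad, within about 4.6 degrees) and at rest; the blue leaf's edge is within 12 mm of its start; bolt, can and carton are upright and within 15 mm of their starts (value of joint red_leaf above 2.45 rad and not (velocity of joint red_leaf above 0.05 rad/s) and distance of blue_edge from where it was at the start of the episode below 0.012 m and distance of each of bolt, can, carton from where it was at the start of the episode below 0.015 m and angle between each of bolt, can, carton's own z axis and vertical below 0.15 rad); the robot touches nothing.
It fails at once if the red leaf is pinched (pressed on its page and on its bare red face at once) (contact force between the fingers and red_leaf_c1 above 0.5 N and contact force between the fingers and red_leaf_c0 above 0.5 N).
It fails at once if the red leaf is pushed roughly (over 40 N) (contact force between anything else and red_leaf_c0 above 40 N).
It fails at once if the red leaf is flung over (faster than 3 rad/s) (velocity of joint red_leaf above 3 rad/s).
It fails at once if the blue leaf, the bolt, the can or the carton is pushed, tipped or lifted (distance of any of blue_edge, bolt, can, carton from where it was at the start of the episode above 0.02 m or angle between any of bolt, can, carton's own z axis and vertical above 0.3 rad).
It also fails if it takes over 40 s, if anything falls off the work surface, if the arm or the gripper's body presses on something with over 40 N, if the wrist force passes 120 N, or if a joint passes its speed limit or range.

## Working session

There is one attempt and no reset: what is moved stays moved. The work goes in short steps, Python scripts to look and compute and a tool call to move; the robot and the scene stay as the last step left them, time stands still between calls to the robot, and variables do not carry over. Pictures are saved under pics/ and viewed, about 8 in all and at most 12, crops included, and the job is handed in when it is done.

Besides the shell and the picture viewer there is one more tool, called after "Call:" as a command line: name --argument value ..., lists and objects as JSON in quotes. servo_tool: Moves the arm, as the interface text tells. Its arguments: {"type":"object","properties":{"commands":{"type":"array","items":{"type":"object","properties":{"rotation":{"type":"array","items":{"type":"number"}},"delta_pos":{"type":"array","items":{"type":"number"}},"claw":{"type":"number"}}}}},"required":["commands"]}

```bash
ls; mkdir -p pics; cat > h.py <<'E'
import numpy as np, cv2
from bench import read_state, optics, r, finder
from scipy.spatial.transform import Rotation as R
def cloud(cam, depth, mask=None):
    P=optics.camera_params(cam); K=np.array(P["mtx"],float); D=np.array(P["D"],float); T=np.linalg.inv(np.array(P["world_to_cam"]))
    m=depth>0
    if mask is not None: m&=mask
    v,u=np.nonzero(m)
    n=cv2.undistortPoints(np.c_[u,v].astype(float).reshape(-1,1,2),K,D).reshape(-1,2)
    z=depth[v,u]
    p=np.c_[n*z[:,None],z]
    return p@T[:3,:3].T+T[:3,3],u,v
E
python3 - <<'E'
from h import *
s=read_state(); print({k:np.round(s[k],3).tolist() for k in s})
ims=[]
for c in("scene","side"):
    im,d=optics.camera(c); ims.append(im); np.save(f"d_{c}.npy",d); cv2.imwrite(f"im_{c}.png",im)
    for t in("red_leaf","blue_edge","board","bolt","can","carton"):
        o=finder.masks_of(t,c)
        for x in o[:2]:
            p,u,v=cloud(c,d,x["region"])
            print(c,t,round(x["p"],2),np.round(x["location"]),x["region"].sum(), np.round(np.median(p,0),3) if len(p) else None, np.round(np.percentile(p,[2,98],axis=0),3).tolist() if len(p) else None)
        if o: np.save(f"m_{c}_{t}.npy",o[0]["region"])
cv2.imwrite("pics/a.png",cv2.resize(np.hstack(ims),(800,300),interpolation=cv2.INTER_AREA))
cv2.imwrite("pics/s.png",ims[0])
E
```

```text
pics
{'t': 0.0, 'q': [-0.126, 0.221, 1.528, -0.0, 1.395, -0.126], 'dq': [0.0, -0.002, 0.001, 0.001, -0.002, -0.0], 'tau': [-0.0, -49.461, -38.738, 0.07, 0.057, -0.0], 'position': [0.624, 0.0, 0.221], 'tcp_rot': [-0.001, 0.707, 0.707, -0.001], 'ft_force': [-0.861, -0.317, 0.679], 'torque': [0.013, 0.011, -0.008], 'grip_width': 1.001}
scene red_leaf 0.57 [266. 305.] 3167 [ 0.607 -0.054  0.082] [[0.551, -0.092, 0.041], [0.651, -0.005, 0.111]]
scene blue_edge 0.65 [222. 252.] 2748 [ 0.491 -0.038  0.074] [[0.436, -0.08, 0.04], [0.536, 0.014, 0.1]]
scene board 0.7 [223. 335.] 8416 [ 0.576 -0.095  0.007] [[0.419, -0.143, 0.004], [0.685, 0.093, 0.009]]
scene can 0.71 [418. 257.] 2225 [0.684 0.161 0.069] [[0.653, 0.149, 0.005], [0.704, 0.201, 0.087]]
scene carton 0.57 [383. 230.] 1741 [0.599 0.193 0.044] [[0.562, 0.166, 0.005], [0.621, 0.24, 0.047]]
side red_leaf 0.98 [355. 306.] 1825 [ 0.596 -0.058  0.086] [[0.55, -0.093, 0.04], [0.647, -0.003, 0.111]]
side blue_edge 0.72 [271. 312.] 2624 [ 0.484 -0.041  0.077] [[0.435, -0.081, 0.04], [0.534, 0.016, 0.1]]
side board 0.93 [314. 368.] 9517 [ 0.537 -0.096  0.007] [[0.417, -0.143, 0.004], [0.673, 0.094, 0.009]]
side can 0.73 [359. 198.] 1717 [0.668 0.157 0.066] [[0.645, 0.147, 0.005], [0.698, 0.196, 0.086]]
side carton 0.95 [307. 204.] 1329 [0.585 0.181 0.044] [[0.556, 0.162, 0.001], [0.619, 0.242, 0.048]]
```

View pics/s.png

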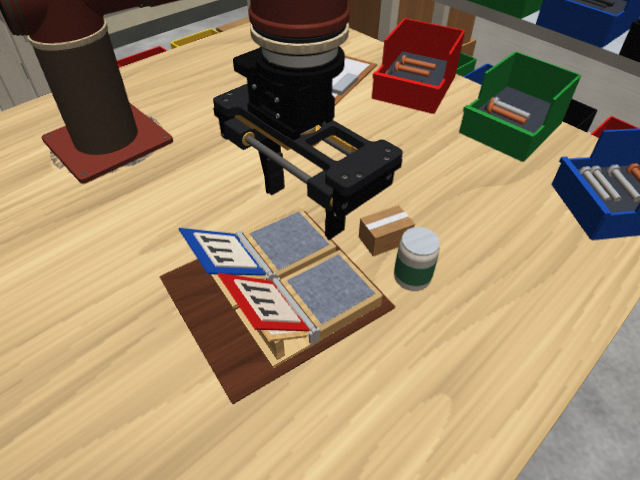

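```bash
cp im_side.png pics/side.png; python3 - <<'E'
from h import *
s=read_state()
Q=[];B=[];bl=[];rd=[]
for c in("scene","side"):
    d=np.load(f"d_{c}.npy")
    for t,L in(("red_leaf",rd),("blue_edge",bl),("board",B)):
        m=cv2.erode(np.load(f"m_{c}_{t}.npy").astype(np.uint8),np.ones((3,3)))>0
        L.append(cloud(c,d,m)[0])
rd,bl,B=map(np.vstack,(rd,bl,B))
B=B[abs(B[:,2]-.006)<.005]
print("board rect",cv2.minAreaRect(B[:,:2].astype(np.float32)))
for n,p in(("red",rd),("blue",bl)):
    for k in range(5):
        c=np.median(p,0) if k==0 else p.mean(0)
        _,_,V=np.linalg.svd(p-p.mean(0),full_matrices=False); nn=V[2]*np.sign(V[2][2]); e=(p-p.mean(0))@nn
        p=p[abs(e)<max(2*e.std(),.003)] if k<4 else p
    h=np.array([nn[0],nn[1]]); print(n,"normal",nn.round(3),"tilt from level",np.arccos(nn[2]).round(3),"azim of +y?",np.degrees(np.arctan2(nn[1],nn[0])).round(1),"cent",p.mean(0).round(4),"std",e.std().round(4),
     "minrect", cv2.minAreaRect(p[:,:2].astype(np.float32)))
    ts=np.array([nn[1],-nn[0]])/np.hypot(*nn[:2]); up=np.cross(nn,[*ts,0]); up*=np.sign(up[2])
    a=p[:,:2]@ts; b=p@up
    print(" along",ts.round(3),np.percentile(a,[1,99]).round(4),"up",up.round(3),np.percentile(b,[1,99]).round(4),"zmax",np.percentile(p[:,2],[1,99]))
E
```

```text
board rect ((0.550475001335144, -0.0007415264844894409), (0.2688947916030884, 0.24858804047107697), 80.44961547851562)
red normal [0.118 0.653 0.748] tilt from level 0.725 azim of +y? 79.8 cent [ 0.6029 -0.0527  0.0809] std 0.0015 minrect ((0.6008459329605103, -0.047857146710157394), (0.08485348522663116, 0.10011646896600723), 79.80181121826172)
 along [ 0.984 -0.177] [0.5526 0.6485] up [-0.133 -0.737  0.663] [-0.0465  0.0595] zmax [0.04089319 0.11119706]
blue normal [0.094 0.562 0.822] tilt from level 0.606 azim of +y? 80.5 cent [ 0.4874 -0.0375  0.0743] std 0.0015 minrect ((0.48622584342956543, -0.03175242617726326), (0.09503006935119629, 0.09978482127189636), 81.13742065429688)
 along [ 0.986 -0.165] [0.4377 0.5327] up [-0.136 -0.811  0.57 ] [-0.052   0.0548] zmax [0.04017266 0.10082597]
```

View pics/side.png

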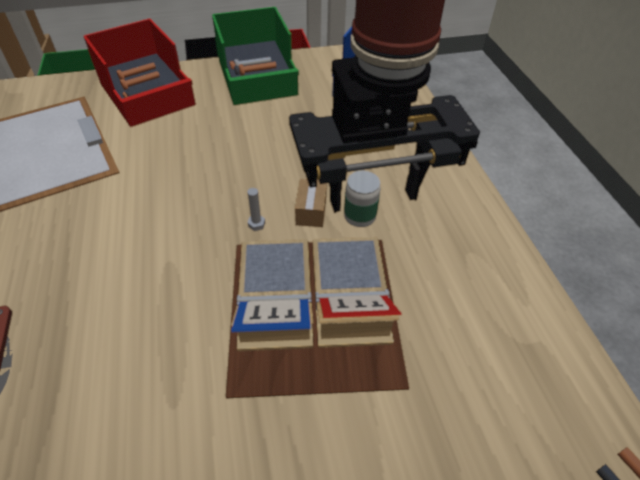

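The scene view shows the red leaf around (266,305), blue leaf at (222,252) and can and carton beyond the landing beds. The side view shows the same, plus the bolt at (255,210). The red leaf is about 0.73 rad above level and the board's yaw is about -9.6°. I'll shut the fingers, turn to align with the board, and go down outside the red free edge.

Call:
servo_tool --commands '[{"rotation": [0, 0, 4.8], "delta_pos": [0, 0, 0], "claw": -1}, {"rotation": [0, 0, 4.8], "delta_pos": [0, 0, 0], "claw": -1}, {"rotation": [0, 0, 0], "delta_pos": [-2.5, 0, 0], "claw": -1}, {"rotation": [0, 0, 0], "delta_pos": [-2.5, 0, 0], "claw": -1}, {"rotation": [0, 0, 0], "delta_pos": [-2.5, 0, 0], "claw": -1}]'

```text
t: 1.12
position: [0.6123, -0.0743, 0.2226]
tcp_rot: [0.0, 0.763, 0.646, -0.0]
ft_force: [0.9, -0.4, -0.7]
grip_width: 0.704
```

Call:
servo_tool --commands '[{"rotation": [0, 0, 0], "delta_pos": [-2.5, 0, 0], "claw": -1}, {"rotation": [0, 0, 0], "delta_pos": [-2.5, 0, 0], "claw": -1}, {"rotation": [0, 0, 0], "delta_pos": [0, 0, 2.5], "claw": -1}, {"rotation": [0, 0, 0], "delta_pos": [0, 0, 2.5], "claw": -1}, {"rotation": [0, 0, 0], "delta_pos": [0, 0, 2.0], "claw": -1}]'

```text
t: 1.53
position: [0.6038, -0.124, 0.1514]
tcp_rot: [-0.0, 0.764, 0.645, 0.0]
ft_force: [0.1, 0.3, -0.3]
grip_width: 0.327
```

Call:
servo_tool --commands '[{"rotation": [0, 0, 0], "delta_pos": [0, 0, 2.0], "claw": -1}, {"rotation": [0, 0, 0], "delta_pos": [0, 0, 2.0], "claw": -1}, {"rotation": [0, 0, 0], "delta_pos": [0, 0, 2.0], "claw": -1}, {"rotation": [0, 0, 0], "delta_pos": [0, 0, 0.2], "claw": -1}, {"rotation": [0, 0, 0], "delta_pos": [0, 0, 0], "claw": -1}]'

```text
t: 1.95
position: [0.6029, -0.1228, 0.0891]
tcp_rot: [-0.001, 0.764, 0.645, -0.001]
ft_force: [0.3, 0.5, 0.3]
grip_width: 0.023
```

```bash
python3 - <<'E'
from h import *
s=read_state(); print(s["position"],s["ft_force"],s["grip_width"])
im,d=optics.camera("scene"); im2,d2=optics.camera("side")
a=cv2.resize(im[130:400,140:440],None,fx=1.33,fy=1.33); b=cv2.resize(im2[130:400,180:480],None,fx=1.33,fy=1.33)
cv2.imwrite("pics/p1.png",np.hstack([a,b]))
E
```

```text
[ 0.60291329 -0.12282925  0.08906872] [0.30086209 0.50586807 0.27670742] 0.022902872640413945
```

View pics/p1.png

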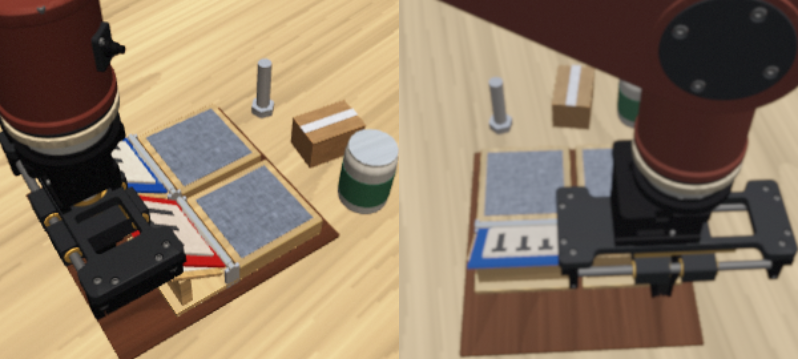

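Call:
servo_tool --commands '[{"rotation": [0, 0, 0], "delta_pos": [1.0, 0, 0], "claw": -1}, {"rotation": [0, 0, 0], "delta_pos": [1.0, 0, 0], "claw": -1}, {"rotation": [0, 0, 0], "delta_pos": [0.7, 0, -0.4], "claw": -1}, {"rotation": [0, 0, 0], "delta_pos": [0.7, 0, -0.4], "claw": -1}, {"rotation": [0, 0, 0], "delta_pos": [0.7, 0, -0.4], "claw": -1}]'

```text
t: 2.47
position: [0.6126, -0.0832, 0.1052]
tcp_rot: [0.002, 0.764, 0.646, 0.0]
ft_force: [-1.3, -6.9, 7.1]
grip_width: 0.002
```

Call:
servo_tool --commands '[{"rotation": [0, 0, 0], "delta_pos": [0.3, 0, -0.8], "claw": -1}, {"rotation": [0, 0, 0], "delta_pos": [0.6, 0, -0.7], "claw": -1}, {"rotation": [0, 0, 0], "delta_pos": [0.7, 0, -0.6], "claw": -1}, {"rotation": [0, 0, 0], "delta_pos": [0.7, 0, -0.5], "claw": -1}, {"rotation": [0, 0, 0], "delta_pos": [0.7, 0, -0.4], "claw": -1}]'

```text
t: 2.88
position: [0.6161, -0.0522, 0.1331]
tcp_rot: [-0.0, 0.764, 0.646, 0.0]
ft_force: [-0.3, -0.3, -0.5]
grip_width: 0.007
```

```bash
cat >> h.py <<'E'
S0=np.array([.6077,-.0104,.037]); X=np.array([.986,-.166,0]); Y=np.array([.166,.986,0])
def look(name):
    out=[]
    for c in("scene","side"):
        im,d=optics.camera(c); im=im.copy()
        o=finder.masks_of("red_leaf",c)
        p,u,v=cloud(c,d); q=np.c_[(p-S0)@X,(p-S0)@Y,p[:,2]-.037]
        b,g,rr=[im[v,u,i].astype(int) for i in range(3)]
        k=(rr>110)&(g<70)&(b<70)&(abs(q[:,0])<.06)&(np.hypot(q[:,1],q[:,2])<.13)&(np.hypot(q[:,1],q[:,2])>.02)
        if k.sum()>10:
            th=np.arctan2(q[k,2],-q[k,1]); print(c,"red px",k.sum(),"theta pct",np.percentile(th,[10,50,90]).round(3),"r",np.percentile(np.hypot(q[k,1],q[k,2]),[5,95]).round(3))
        print(c,[round(x["p"],2) for x in o[:2]])
        out.append(im)
    a=cv2.resize(out[0][130:400,140:440],None,fx=1.33,fy=1.33); b=cv2.resize(out[1][130:400,180:480],None,fx=1.33,fy=1.33)
    cv2.imwrite(f"pics/{name}.png",np.hstack([a,b]))
E
python3 -c "
from h import *
look('p2')"
```

```text
scene red px 35 theta pct [1.306 1.316 1.33 ] r [0.022 0.084]
scene []
side red px 120 theta pct [1.307 1.314 1.324] r [0.104 0.11 ]
side [0.91]
```

View pics/p2.png

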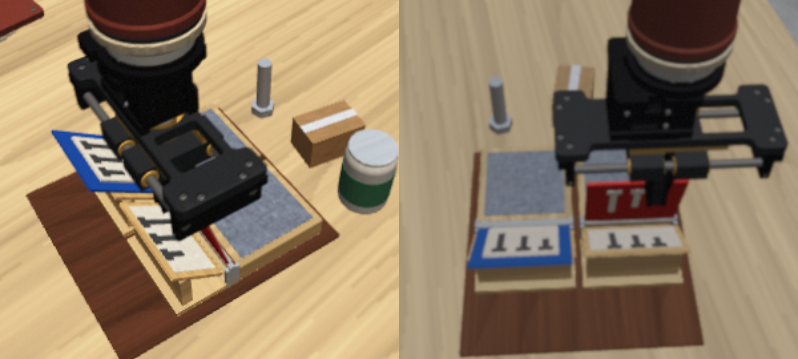

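The leaf is at 1.315 rad above level, where I expected it: the red page is upright under the fingers at (635,195), and the blue leaf is untouched. I'll carry on over the top.

Call:
servo_tool --commands '[{"rotation": [0, 0, 0], "delta_pos": [0.7, 0, 0], "claw": -1}, {"rotation": [0, 0, 0], "delta_pos": [0.7, 0, 0], "claw": -1}, {"rotation": [0, 0, 0], "delta_pos": [0.7, 0, 0], "claw": -1}, {"rotation": [0, 0, 0], "delta_pos": [0.7, 0, 0], "claw": -1}, {"rotation": [0, 0, 0], "delta_pos": [0.8, 0, 0.1], "claw": -1}]'

```text
t: 3.5
position: [0.6222, -0.0171, 0.1316]
tcp_rot: [0.0, 0.764, 0.645, 0.0]
ft_force: [0.1, -1.1, 1.1]
grip_width: 0.004
```

Call:
servo_tool --commands '[{"rotation": [0, 0, 0], "delta_pos": [0.8, 0, 0.1], "claw": -1}, {"rotation": [0, 0, 0], "delta_pos": [0.8, 0, 0.1], "claw": -1}, {"rotation": [0, 0, 0], "delta_pos": [0.7, 0, 0.2], "claw": -1}, {"rotation": [0, 0, 0], "delta_pos": [0.6, 0, 0.3], "claw": -1}, {"rotation": [0, 0, 0], "delta_pos": [0.6, 0, 0.3], "claw": -1}]'

```text
t: 3.92
position: [0.628, 0.0176, 0.1213]
tcp_rot: [-0.0, 0.764, 0.646, 0.0]
ft_force: [-0.0, -0.5, 1.0]
grip_width: 0.006
```

Call:
servo_tool --commands '[{"rotation": [0, 0, 0], "delta_pos": [0.6, 0, 0.4], "claw": -1}, {"rotation": [0, 0, 0], "delta_pos": [0.5, 0, 0.4], "claw": -1}, {"rotation": [0, 0, 0], "delta_pos": [0.5, 0, 0.5], "claw": -1}, {"rotation": [0, 0, 0], "delta_pos": [0.5, 0, 0.5], "claw": -1}, {"rotation": [0, 0, 0], "delta_pos": [0.4, 0, 0.5], "claw": -1}]'

```text
t: 4.33
position: [0.632, 0.042, 0.0979]
tcp_rot: [-0.0, 0.764, 0.645, -0.0]
ft_force: [0.0, 0.1, 0.8]
grip_width: 0.006
```

Call:
servo_tool --commands '[{"rotation": [0, 0, 0], "delta_pos": [0.4, 0, 0.6], "claw": -1}, {"rotation": [0, 0, 0], "delta_pos": [0.4, 0, 0.6], "claw": -1}, {"rotation": [0, 0, 0], "delta_pos": [0.3, 0, 0.6], "claw": -1}, {"rotation": [0, 0, 0], "delta_pos": [0.3, 0, 0.6], "claw": -1}, {"rotation": [0, 0, 0], "delta_pos": [0.2, 0, 0.6], "claw": -1}]'

```text
t: 4.75
position: [0.6346, 0.0576, 0.0678]
tcp_rot: [-0.0, 0.764, 0.646, -0.0]
ft_force: [-0.2, -0.7, 0.9]
grip_width: 0.005
```

Call:
servo_tool --commands '[{"rotation": [0, 0, 0], "delta_pos": [0.1, 0, 0.5], "claw": -1}, {"rotation": [0, 0, 0], "delta_pos": [0.1, 0, 0.5], "claw": -1}, {"rotation": [0, 0, 0], "delta_pos": [0, 0, 0.5], "claw": -1}, {"rotation": [0, 0, 0], "delta_pos": [0, 0, 0.4], "claw": -1}, {"rotation": [0, 0, 0], "delta_pos": [0, 0, 0.4], "claw": -1}]'

```text
t: 5.17
position: [0.635, 0.059, 0.0451]
tcp_rot: [-0.0, 0.764, 0.645, -0.0]
ft_force: [0.1, 0.6, 1.4]
grip_width: 0.004
```

Call:
servo_tool --commands '[{"rotation": [0, 0, 0], "delta_pos": [0, 0, 0.2], "claw": -1}, {"rotation": [0, 0, 0], "delta_pos": [0, 0, 0.1], "claw": -1}, {"rotation": [0, 0, 0], "delta_pos": [0, 0, 0.1], "claw": -1}, {"rotation": [0, 0, 0], "delta_pos": [0, 0, 0], "claw": -1}, {"rotation": [0, 0, 0], "delta_pos": [0, 0, 0], "claw": -1}]'

```text
t: 5.58
position: [0.635, 0.059, 0.0416]
tcp_rot: [0.0, 0.764, 0.645, -0.0]
ft_force: [0.2, 0.6, -0.4]
grip_width: 0.003
```

Call:
servo_tool --commands '[{"rotation": [0, 0, 0], "delta_pos": [0, 0, 0.1], "claw": -1}, {"rotation": [0, 0, 0], "delta_pos": [0, 0, 0.1], "claw": -1}, {"rotation": [0, 0, 0], "delta_pos": [0, 0, 0], "claw": -1}, {"rotation": [0, 0, 0], "delta_pos": [0, 0, 0], "claw": -1}, {"rotation": [0, 0, 0], "delta_pos": [0, 0, 0], "claw": -1}]'

```text
t: 6.0
position: [0.6353, 0.0591, 0.0403]
tcp_rot: [0.0, 0.764, 0.645, 0.0]
ft_force: [-2.1, -0.2, 5.0]
grip_width: 0.003
```

The force rose to 5 N at z = 40.3 mm, so the leaf is on its stop. I'll lift straight up.

Call:
servo_tool --commands '[{"rotation": [0, 0, 0], "delta_pos": [0, 0, -1.0], "claw": -1}, {"rotation": [0, 0, 0], "delta_pos": [0, 0, -3.0], "claw": -1}, {"rotation": [0, 0, 0], "delta_pos": [0, 0, -3.5], "claw": -1}, {"rotation": [0, 0, 0], "delta_pos": [0, 0, -3.5], "claw": -1}, {"rotation": [0, 0, 0], "delta_pos": [0, 0, -3.5], "claw": -1}]'

```text
t: 6.42
position: [0.6346, 0.0592, 0.1863]
tcp_rot: [-0.0, 0.764, 0.645, -0.0]
ft_force: [0.7, 0.2, 0.1]
grip_width: 0.004
```

Call:
servo_tool --commands '[{"rotation": [0, 0, 0], "delta_pos": [-3.0, 0, -2.0], "claw": -1}, {"rotation": [0, 0, 0], "delta_pos": [-3.0, 0, -2.0], "claw": -1}, {"rotation": [0, 0, 0], "delta_pos": [-3.0, 0, 0], "claw": -1}, {"rotation": [0, 0, 0], "delta_pos": [-3.0, 0, 0], "claw": -1}, {"rotation": [0, 0, 0], "delta_pos": [0, 0, 0], "claw": -1}]'

```text
t: 6.83
position: [0.6145, -0.0642, 0.2258]
tcp_rot: [0.002, 0.765, 0.644, -0.0]
ft_force: [-0.5, -0.7, 0.6]
grip_width: 0.004
```

```bash
python3 - <<'E'
from h import *
s=read_state(); print(s["t"],s["position"],s["ft_force"])
look('p3')
for c in("scene","side"):
    im,d=optics.camera(c)
    for t in("red_leaf","blue_edge","bolt","can","carton"):
        o=finder.masks_of(t,c)
        if o:
            p,u,v=cloud(c,d,cv2.erode(o[0]["region"].astype(np.uint8),np.ones((3,3)))>0)
            print(c,t,round(o[0]["p"],2),np.median(p,0).round(3),np.percentile(p,[2,98],axis=0).round(3).tolist())
            if t=="red_leaf":
                p=p[abs(p[:,2]-.04)<.03]; q=np.c_[(p-S0)@Y,p[:,2]]; print("  leaf slope rad",np.polyfit(q[:,0],q[:,1],1).round(4))
E
```

```text
6.8333 [ 0.61453834 -0.06420904  0.22579633] [-0.46375494 -0.71140189  0.59124682]
scene red px 2765 theta pct [2.997 3.082 3.112] r [0.024 0.105]
scene [0.87]
side red px 2053 theta pct [2.991 3.076 3.119] r [0.023 0.103]
side [0.62]
scene red_leaf 0.59 [0.619 0.04  0.041] [[0.569, -0.012, 0.039], [0.665, 0.094, 0.043]]
  leaf slope rad [-0.0081  0.0411]
scene blue_edge 0.78 [ 0.492 -0.038  0.075] [[0.439, -0.078, 0.04], [0.534, 0.013, 0.1]]
scene bolt 0.6 [0.498 0.194 0.025] [[0.489, 0.184, 0.006], [0.505, 0.204, 0.083]]
scene can 0.67 [0.684 0.161 0.072] [[0.655, 0.149, 0.009], [0.704, 0.198, 0.087]]
scene carton 0.7 [0.599 0.193 0.044] [[0.564, 0.166, 0.008], [0.62, 0.238, 0.047]]
side red_leaf 0.85 [0.614 0.037 0.04 ] [[0.567, -0.015, 0.038], [0.662, 0.094, 0.043]]
  leaf slope rad [-0.0114  0.041 ]
side blue_edge 0.83 [ 0.485 -0.041  0.078] [[0.44, -0.08, 0.04], [0.531, 0.013, 0.1]]
side bolt 0.83 [0.489 0.188 0.04 ] [[0.479, 0.181, 0.005], [0.5, 0.197, 0.082]]
side can 0.78 [0.655 0.155 0.028] [[0.645, 0.146, 0.005], [0.684, 0.176, 0.084]]
side carton 0.74 [0.587 0.171 0.026] [[0.559, 0.163, 0.0], [0.611, 0.197, 0.046]]
```

View pics/p3.png

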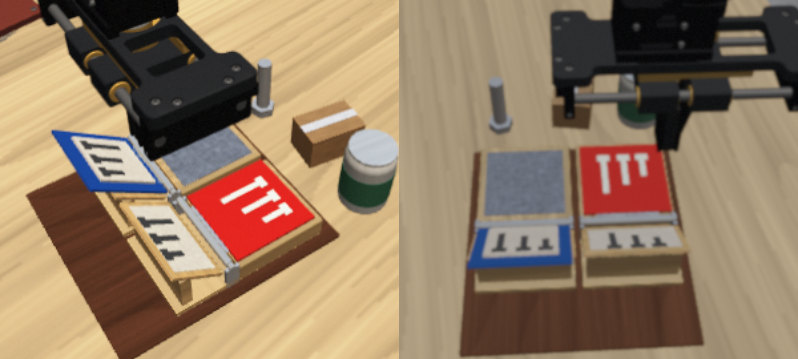

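The red leaf lies flat on the landing bed (slope about 0.01 rad), with its bare face up at (250,205) in the scene crop and (625,180) in the side crop. The page under it is open. The blue leaf and bystanders haven't moved, and the arm is clear above. I'm handing in.

```bash
python3 -c "
from h import *
s=read_state(); print(s['t'],np.abs(s['dq']).max()); print(r.job_done())"
```

```text
7.6333 0.0020206991101421015
the job is handed in; nothing more can be done
None
```

The red leaf now lies flat on the bed at the other side and the page under it is open. I pushed it over with the shut fingertips, first against its free edge and then on its bare face. I handed in at about 7.6 s.

**Leaf position:** Fitted depth from the scene and side cameras puts it within about 0.01 rad of level. The last press met its stop with 5 N.

**Forces:** The highest wrist force I read, at the end of any move, was about 10 N. That was early on, when the edge dragged up the finger.

**Bystanders:** The blue leaf matched its start to within a few mm in both cameras. The can and carton matched in the scene camera. From the side the gripper partly hid them, so those readings were shifted, by up to about 45 mm in height. The bolt was not found in my first measurement, so I have no start position for it. It stood upright at the end and looked unmoved in every picture it shows in.

**Arm:** It finished about 0.1 m clear of the board, at rest and with no contact force beyond sensor noise.

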